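# Index a carving turntable by one notch

### The job

Bring the next petal of the rosette round by indexing the turntable one notch: pull up its spring plunger by the wing knob, twist it clockwise (seen from above) until it drops into its rest notch and stays up by itself, and let go. Turn the round plate clockwise by its upright handle most of the way to the very next notch, turn the knob back and let the pin down to ride on the plate, still short of that notch, let go of the knob, and only then bring the plate on until the pin springs fully down into the notch. Work by feel: do not haul the plunger against its end stop, wrench it against its sleeve or drive the plate hard against the pin, and leave the things lying about undisturbed.

Things in the scene. Friction and masses are not known exactly. Their poses are not given: they have to be found in the camera images.
- turntable: Bench turntable, fixed: plywood board 300 x 350 x 18 mm carrying a pedestal, the round plate and a grey bracket. Origin: on the plate's vertical axis, at bench level; z up. The spring plunger hangs vertically in the bracket's arm at local (0, 116 mm), on the +y side. Highest fixed part: the sleeve below the knob, its top 101 to 111 mm up.
- plate: Round steel plate turning on the turntable's axis; origin on that axis, at bench level. Radius 125 mm, 12 mm thick, top 56 mm above the bench. Eight straight notches in its rim, 45 deg apart, 12 mm wide, for the 10 mm pin. Carries a wooden rosette, radius 70 mm, top 88 mm up. Its stiff bearing takes about 4 N at the handle to turn, 7 to 11 N while the pin rides on it.
- handle_mid (a point): Upright black handle on the plate, 22 mm round, spinning freely on its own axis, 95 mm from the plate's axis; it stands from 62 to 124 mm above the bench. This point: on its axis, 101 mm up. At the start it lies at local (-54, -78) mm of the turntable.
- plunger: Spring plunger: 10 mm pin, cross pin and knob in a slotted steel sleeve, 27 mm round. Origin on the pin's axis, at bench level when the pin is down; z shows its lift. Down: pin 5 mm deep in a notch. The sleeve's lock nut sets its height, up to 9 mm different each time: the cross pin clears its top, and the knob can turn, at 9.5 to 18.5 mm of lift; a hard end stop follows 1.7 mm higher.
- knob_grip (a point): Middle of the black wing knob: a bar 46 long, 14 thick, 26 mm high, pinched across the 14; long axis: this point's y, along the turntable's y when down. Down, this point is 126.5 mm up, the wing 113 to 139 mm. Pull: 7 N down, 12 to 15 N near the stop. Turned 1.22 rad (70 deg, play 0.1) clockwise once clear it meets the rest notch, 2.5 mm deep in the sleeve's top; to free: lift 2.5 mm, turn back.
- next_notch (a point): The notch to be brought under the pin: on its centre line, 116 mm from the plate's axis, at the plate's top face. It turns with the plate; at the start 45 deg counter-clockwise of the pin.
- gouge: Bystander: carving gouge lying on the bench, 240 mm long, wooden handle 24 mm thick. Origin where blade and handle meet, at bench level.
- sanding_block: Bystander: wood and cork sanding block, 112 x 64 x 30 mm. Origin under its middle.
- wax_tin: Bystander: round aluminium wax tin, 84 mm across, 36 mm high. Origin under its middle.
- try_square: Bystander: joiner's try square lying flat, wooden stock 110 x 22 x 16 mm, steel blade 150 mm. Origin under the middle of the stock.

How it is judged:
By the outcome, as a careful person would: the job done as asked, in the order asked, and still so for the second after the job is handed in, with the robot touching nothing.
It also fails if it takes over 72 s, if anything falls off the work surface, if the arm or the gripper's body presses on something with over 40 N, if the wrist force passes 120 N, or if a joint passes its speed limit or range.

### The arm

A 6-joint arm with a two-finger parallel gripper is mounted at the origin on the work surface. World frame = base frame: x ahead of the robot, y to its left, z up, the work surface at z = 0. Lengths are in mm, angles in rad, forces in N, time in s.
With the tool pointing down it reaches from about 250 to 775 mm from the base axis. Payload 4 kg.
Tool frame: the origin (TCP) lies on the centre line of the jaws, within the pads' length; the fingertips stand 8 mm ahead of it and the grasp point (between the pads) lies 11 mm behind it; z points along the fingers, y is the direction in which the jaws open and shut (so a half turn about z gives the same grasp; the last joint's range is limited). The gripper opens to 94 mm and grips with 3 to 60 N. Pads are 16 mm wide; open, the fingers measure 119 mm over their backs; the gripper's body (75 mm by 177 mm) begins 78 mm behind the grasp point.
Start: joints at [-1.221, 0.087, 1.371, -0, 1.684, -0.103], TCP at [240.617, -494.594, 213.506] pointing down, gripper open.
Joint ranges: [-3.1, 3.1], [-0.76, 2.03], [0.27, 2.55], [-1.08, 4.22], [0.17, 2.65], [-2.57, 2.57]. Speed limits (rad/s): [2.79, 2.79, 3.14, 3.14, 3.14, 3.14].

### API

Orientations are given as a 3x3 rotation matrix whose columns are the frame's x, y, z axes.
In Python, from cell import read_state, capture, job_done gives the robot as it stands. The module is installed in compiled form; this text tells all that it offers.
- The arm moves only by the shell command python3 -m inch 'ROWS' [FORCE]. ROWS is JSON, a list of rows, each a list of 7 numbers: the opening, from 0 (shut) to 1 (fully open), then the shift along the world's x, y, z in m, then the turn, a rotation vector about the world's x, y, z in rad. A call has 1 to 10 rows; each row is the pose to reach, as a shift and turn from the pose commanded when the call began; what a row does not reach only later rows make up. A row lasts 1/10 s, in which the tool goes at most 50 mm and 8.59 degrees, less where a joint would pass 70% of its speed; a pose out of reach is approached as far as the arm can. A call with a gripper value outside its range is refused whole. The fingers move at their own pace and stop on an object; FORCE is the grip in N (left out, the last holds). Time passes only in rows, so rows that repeat a pose let the fingers close. It gives the time, the measured TCP pose, the force and the opening at its end, in the units of the state.
- read_state(): the state, without advancing time (a new reading comes with each control period).
- capture(name): name is "side" or "top" or "wrist"; returns a dict with "img" (480x640x3 uint8, blue, green, red), "z_map" (480x640 float32, mm along the optical axis (not along the pixel's ray), 0 where there is no reading), "intrinsics" (3x3 intrinsics, pixels), "pose" (4x4, takes a point from camera to world coordinates). Camera axes: x right, y down, z forward; pixel columns grow to the right and rows downward; lengths in mm; the calibration is good to about 2 mm. The wrist camera is an equidistant fisheye: a pixel r from the principal point sees the ray r / f radians off the axis. A picture is of the moment at which its call begins.
- job_done(): hands the job in, once; it reports no verdict.
The state is a dict: "time": time; "joints": joint angles; "qd": joint speeds; "tau": joint torques, N m; "eef_pos": TCP position; "ee_rot": TCP orientation; "ft_force": force on the tool from outside, world axes, zero at the start; "torque": the same for the moment, N m; "width": finger opening in mm.
Only numpy, scipy, OpenCV 4.12 (cv2) and the standard library are available. Lean on these libraries where they do the work, as an engineer would, in place of code of your own. Each camera call takes 0.05 s, during which the arm holds its last target.

## Working session

There is one attempt and no reset: what is moved stays moved. The work goes in short steps, Python scripts to look and compute and a shell command to move; the robot and the scene stay as the last step left them, time stands still between calls to the robot, and variables do not carry over. Pictures are saved under pics/ and viewed, and the job is handed in when it is done.

```bash
mkdir -p pics; python3 - <<'E'
from cell import *
import cv2,numpy as np
s=read_state();print({k:np.round(v,3).tolist() for k,v in s.items()})
for n in("top","side"):
    c=capture(n);cv2.imwrite(f"pics/{n}0.png",c["img"]);np.savez(f"{n}0.npz",**c);print(n,c["intrinsics"].tolist(),np.round(c["pose"],3).tolist())
E
```

```text
{'time': 0.0, 'joints': [-1.221, 0.088, 1.372, -0.0, 1.684, -0.103], 'qd': [0.001, 0.0, 0.001, 0.0, -0.001, 0.001], 'tau': [0.0, -34.018, -30.243, 0.072, 0.033, -0.0], 'eef_pos': [240.427, -494.077, 212.304], 'ee_rot': [[0.899, 0.437, -0.001], [0.437, -0.899, 0.002], [0.0, -0.002, -1.0]], 'ft_force': [-0.39, 0.222, -0.493], 'torque': [0.018, 0.011, -0.012], 'width': 94.24}
top [[529.5204313485618, 0.0, 315.20566747638287], [0.0, 529.5204313485618, 234.1961386657704], [0.0, 0.0, 1.0]] [[0.03, -0.998, 0.053, 466.418], [-0.999, -0.028, 0.022, -39.698], [-0.021, -0.053, -0.998, 1435.227], [0.0, 0.0, 0.0, 1.0]]
side [[598.9329221590812, 0.0, 316.234194425129], [0.0, 598.9329221590812, 233.4986282213394], [0.0, 0.0, 1.0]] [[-0.99, -0.115, 0.085, 436.644], [-0.142, 0.775, -0.616, 679.216], [0.005, -0.621, -0.783, 994.204], [0.0, 0.0, 0.0, 1.0]]
```

View pics/top0.png

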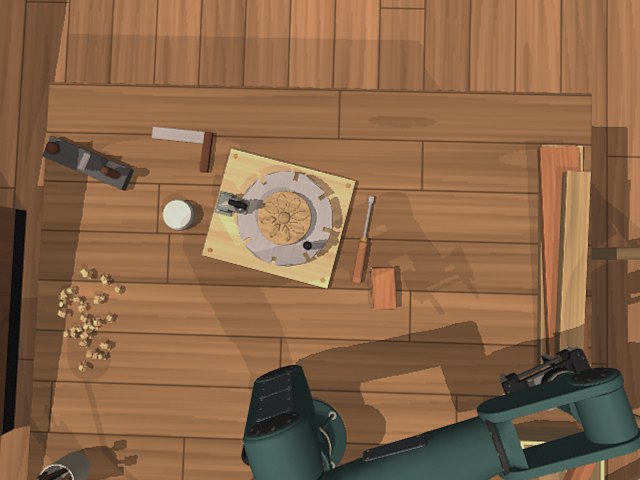

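View pics/side0.png

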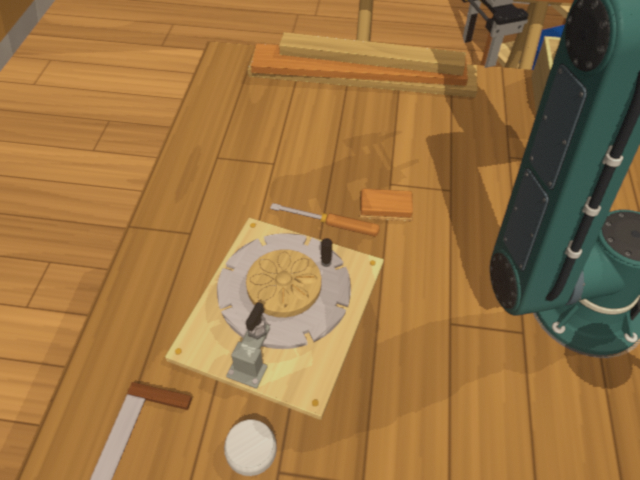

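The top view shows the turntable at about (284,218), the knob at (238,204), the handle at (307,245). Bystanders: gouge (363,240), block (385,288), tin (179,215), square (207,150). Next I'll zoom in and measure.

```bash
cat > h.py <<'E'
import numpy as np,cv2
def load(n): return dict(np.load(n))
def ray(c,u,v):
    K=c["intrinsics"];P=c["pose"]
    d=P[:3,:3]@np.array([(u-K[0,2])/K[0,0],(v-K[1,2])/K[1,1],1.]);return P[:3,3],d
def onz(c,u,v,z):
    o,d=ray(c,u,v);return (o+d*(z-o[2])/d[2])
def cloud(c):
    K=c["intrinsics"];P=c["pose"];Z=c["z_map"];v,u=np.mgrid[:480,:640]
    p=np.stack([(u-K[0,2])/K[0,0]*Z,(v-K[1,2])/K[1,1]*Z,Z],-1)
    return p@P[:3,:3].T+P[:3,3]
def tri(c1,p1,c2,p2):
    A=[];b=[]
    for c,p in((c1,p1),(c2,p2)):
        o,d=ray(c,*p);d=d/np.linalg.norm(d);M=np.eye(3)-np.outer(d,d);A.append(M);b.append(M@o)
    x=np.linalg.lstsq(np.vstack(A),np.hstack(b),rcond=None)[0]
    return x,[np.linalg.norm(A[i]@x-b[i]) for i in(0,1)]
E
python3 - <<'E'
from h import *
for n,(x0,y0,x1,y1) in dict(top0=(195,140,365,295),side0=(160,190,400,430)).items():
    c=load(n+".npz");im=c["img"][y0:y1,x0:x1];k=4 if n=="top0" else 2.5
    cv2.imwrite(f"pics/{n}z.png",cv2.resize(im,None,fx=k,fy=k,interpolation=cv2.INTER_CUBIC)[:600,:800])
    W=cloud(c);ok=c["z_map"]>0
    # plate top
    hsv=cv2.cvtColor(c["img"],cv2.COLOR_BGR2HSV)
    roi=np.zeros((480,640),bool);roi[y0:y1,x0:x1]=1
    for lo,hi in((47,64),(80,96),(118,130),(130,145)):
        m=ok&roi&(W[...,2]>lo)&(W[...,2]<hi);p=W[m]
        print(n,lo,m.sum(),np.round(p.mean(0),1) if m.sum() else 0, np.round([p.min(0),p.max(0)],0).tolist() if m.sum() else 0)
    dark=(c["img"].max(2)<60)&roi
    cnt,lab,st,ce=cv2.connectedComponentsWithStats(dark.astype(np.uint8))
    for i in range(1,cnt):
        if st[i,4]>15: print("dark",st[i],ce[i],np.round(np.median(W[lab==i],0),1))
E
```

```text
top0 47 4355 [577.2  70.5  54.6] [[454.0, -52.0, 47.0], [704.0, 244.0, 63.0]]
top0 80 567 [575.7  97.4  82.7] [[499.0, 3.0, 80.0], [644.0, 241.0, 94.0]]
top0 118 67 [521.2  34.3 122.7] [[498.0, -0.0, 118.0], [602.0, 202.0, 129.0]]
top0 130 103 [604.7 185.  136.9] [[594.0, 162.0, 131.0], [616.0, 207.0, 143.0]]
dark [207 147   4  25  27] [208.85185185 158.92592593] [738.  288.1  11.9]
dark [228 200  20  10 119] [238.1092437  203.92436975] [604.1 182.6 136.1]
dark [303 242   9   8  54] [307.07407407 245.25925926] [507.9   9.3 122.2]
side0 47 7145 [576.4  90.1  56.7] [[455.0, -52.0, 47.0], [705.0, 249.0, 64.0]]
side0 80 2022 [580.5 114.7  82.9] [[498.0, 8.0, 80.0], [647.0, 249.0, 96.0]]
side0 118 179 [551.4  95.8 123.7] [[499.0, 2.0, 118.0], [617.0, 210.0, 130.0]]
side0 130 237 [605.5 189.6 138.7] [[595.0, 165.0, 131.0], [617.0, 211.0, 145.0]]
dark [322 245   8  18 115] [325.50434783 253.29565217] [509.8  20.1 101. ]
dark [251 315   9  12  29] [255.65517241 320.62068966] [602.1 197.3 132.6]
```

View pics/top0z.png

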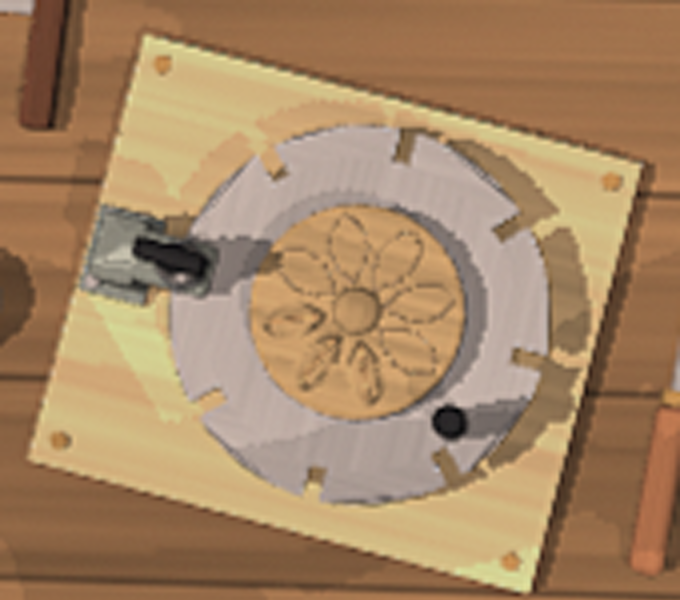

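View pics/side0z.png

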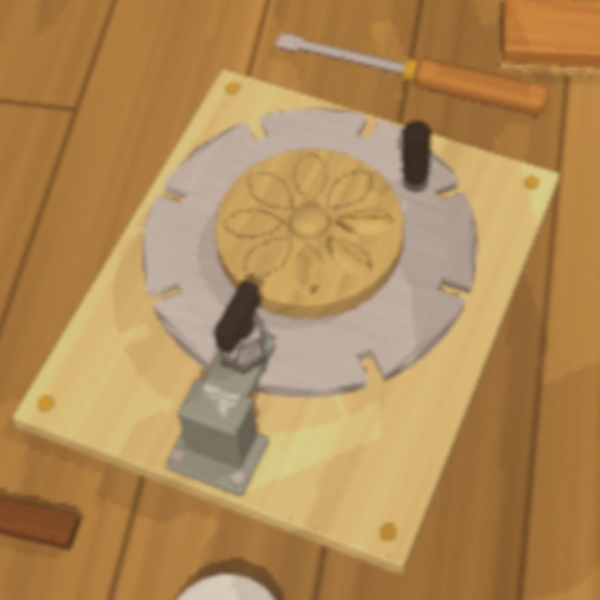

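The zoomed views show the plate centre at about (357,312) in the top zoom, i.e. (284,218) in the full picture. The wing's long axis points from the bracket towards the plate, at zoom (172,258), and the handle is at zoom (450,422). Next I fit the plate circle and triangulate the knob.

```bash
python3 - <<'E'
from h import *
from scipy.optimize import least_squares
t=load("top0.npz");s=load("side0.npz")
for n,c,(x0,y0,x1,y1) in(("top",t,(195,140,365,295)),("side",s,(160,190,400,430))):
    hsv=cv2.cvtColor(c["img"],cv2.COLOR_BGR2HSV)
    W=cloud(c);m=(hsv[...,1]<60)&(abs(W[...,2]-56)<8)
    r=np.zeros_like(m);r[y0:y1,x0:x1]=1;m&=r
    cs,_=cv2.findContours(m.astype(np.uint8),cv2.RETR_EXTERNAL,cv2.CHAIN_APPROX_NONE)
    k=max(cs,key=len)[:,0]; P=np.array([onz(c,u,v,56)[:2] for u,v in k])
    f=least_squares(lambda q:np.hypot(P[:,0]-q[0],P[:,1]-q[1])-q[2],[579,72,125],loss="soft_l1",f_scale=1.)
    print(n,"plate",f.x,len(k))
    # rosette via cloud
    m=r&(W[...,2]>80)&(W[...,2]<92)&(hsv[...,1]>70)&(np.hypot(W[...,0]-f.x[0],W[...,1]-f.x[1])<75)
    mm=m.astype(np.uint8);cs,_=cv2.findContours(mm,cv2.RETR_EXTERNAL,cv2.CHAIN_APPROX_NONE)
    k=max(cs,key=len)[:,0]; P=np.array([onz(c,u,v,88)[:2] for u,v in k])
    f=least_squares(lambda q:np.hypot(P[:,0]-q[0],P[:,1]-q[1])-q[2],[579,72,70],loss="soft_l1",f_scale=1.);print("ros",f.x)
    # screws
    B=((hsv[...,0]>8)&(hsv[...,0]<24)&(hsv[...,1]>120))
    # wing
    d=(c["img"].max(2)<75)&r&(W[...,2]>115)
    nn,lab,st,ce=cv2.connectedComponentsWithStats(d.astype(np.uint8))
    for i in range(1,nn):
        if st[i,4]>25:
            v,u=np.where(lab==i);rect=cv2.minAreaRect(np.c_[u,v].astype(np.float32));box=cv2.boxPoints(rect)
            print(st[i],ce[i],[np.round(onz(c,*b,138)[:2],1).tolist() for b in box],np.round(onz(c,*ce[i],139)[:2],1),"h124",np.round(onz(c,*ce[i],124)[:2],1))
S={"t":[(163,65),(611,181),(511,561),(61,440)]}
for a in S["t"]: print(np.round(onz(t,a[0]/4+195-.4,a[1]/4+140-.4,18)[:2],1))
for a in [(232,89),(531,183),(388,532),(46,403)]: print("s",np.round(onz(s,a[0]/2.5+160-.3,a[1]/2.5+190-.3,18)[:2],1))
E
```

```text
top plate [578.70431957  72.72523848 121.66491657] 376
ros [537.2488485   65.58696734  10.8941601 ]
[228 199  20  11 114] [237.73684211 203.99122807] [[603.8, 208.8], [619.8, 203.1], [603.4, 158.5], [587.5, 164.2]] [603.8 182.8] h124 [605.4 185.4]
[303 242   9   8  56] [307.         245.21428571] [[514.7, 18.9], [515.2, -0.7], [498.1, -1.2], [497.5, 18.4]] [507.1   8.8] h124 [507.5   9.4]
side plate [580.24989761  76.33963506 112.69110244] 730
ros [557.50620264  89.91496639  32.78852642]
[322 239   9  11  79] [326.17721519 243.75949367] [[516.9, 17.4], [502.5, 15.3], [499.6, 37.8], [513.8, 39.8]] [507.9  27.8] h124 [509.1  16.4]
[247 303  16  27 251] [254.80478088 316.44621514] [[617.7, 213.9], [606.0, 165.3], [587.8, 173.1], [599.9, 221.1]] [603.9 193.9] h124 [606.8 185.3]
[747.4 215. ]
[676.4 -90.3]
[419.6 -30.4]
[491.5 274.1]
s [677.6 -90.1]
s [420.5 -29.9]
s [492.  275.3]
s [749.3 215.1]
```

```bash
python3 - <<'E'
from h import *
for n in("top0","side0"):
    c=load(n+".npz");W=cloud(c);hsv=cv2.cvtColor(c["img"],cv2.COLOR_BGR2HSV)
    m=(np.hypot(W[...,0]-605.3,W[...,1]-185.5)<17)&(W[...,2]>60)
    v,u=np.where(m);o=np.argsort(v)
    print(n)
    for i in o:
        if c["img"][v[i],u[i]].max()>75 and W[v[i],u[i],2]>92: print(u[i],v[i],np.round(W[v[i],u[i]]).astype(int).tolist(),c["img"][v[i],u[i]].tolist(),end=';')
    print()
E
python3 -m inch '[[1,0.3647,0.680,0,0,0,0.888],[1,0.3647,0.680,0,0,0,0.888],[1,0.3647,0.680,0,0,0,0.888],[1,0.3647,0.680,0,0,0,0.888],[1,0.3647,0.680,0,0,0,0.888],[1,0.3647,0.680,0,0,0,0.888],[1,0.3647,0.680,0,0,0,0.888],[1,0.3647,0.680,0,0,0,0.888],[1,0.3647,0.680,0,0,0,0.888],[1,0.3647,0.680,0,0,0,0.888]]'
```

```text
top0
240 200 [618, 184, 99] [72, 73, 76];231 205 [602, 202, 127] [77, 86, 87];232 205 [601, 198, 136] [71, 80, 82];235 208 [597, 195, 104] [85, 88, 98];236 208 [596, 191, 113] [66, 70, 76];239 208 [596, 183, 117] [91, 95, 105];240 208 [596, 181, 115] [101, 107, 118];241 208 [596, 177, 122] [70, 73, 81];236 209 [595, 193, 102] [82, 84, 91];237 209 [595, 190, 105] [84, 89, 97];238 209 [595, 188, 102] [101, 106, 118];239 209 [595, 186, 99] [149, 157, 174];240 209 [595, 183, 101] [169, 178, 198];241 209 [595, 181, 101] [117, 123, 136];242 209 [595, 178, 103] [81, 85, 94];237 210 [593, 191, 100] [91, 95, 102];238 210 [593, 189, 98] [103, 108, 119];239 210 [593, 186, 99] [109, 114, 125];240 210 [593, 184, 94] [126, 133, 147];241 210 [593, 180, 102] [88, 93, 102];
side0
255 305 [608, 173, 139] [53, 66, 82];262 305 [596, 171, 140] [43, 62, 79];254 306 [609, 176, 141] [81, 92, 106];254 307 [609, 177, 139] [66, 77, 89];253 308 [610, 179, 139] [85, 96, 110];263 308 [595, 173, 133] [43, 67, 89];253 309 [609, 182, 142] [63, 74, 85];263 309 [595, 173, 130] [41, 62, 78];252 310 [612, 181, 136] [82,
[... 4424 characters left out ...]
253 332 [609, 200, 97] [127, 139, 155];254 332 [608, 199, 96] [115, 127, 140];255 332 [605, 201, 99] [110, 123, 137];256 332 [604, 199, 96] [123, 137, 152];257 332 [602, 199, 97] [126, 138, 154];259 332 [599, 199, 97] [122, 134, 149];260 332 [598, 197, 94] [119, 131, 146];252 333 [611, 201, 94] [110, 120, 135];253 333 [609, 201, 95] [109, 120, 133];255 333 [606, 200, 93] [111, 123, 137];256 333 [604, 200, 95] [127, 140, 155];257 333 [602, 201, 96] [128, 141, 156];258 333 [601, 200, 95] [124, 137, 152];259 333 [599, 198, 92] [123, 135, 149];
time: 1.1
eef_pos: [477.3, -51.9, 213.2]
ee_rot: [[0.228, 0.974, -0.0], [0.974, -0.228, -0.0], [-0.0, -0.0, -1.0]]
ft_force: [1.2, -0.3, 0.2]
width: 94.0
```

```bash
python3 -m inch '[[1,0.128,0.2377,0,0,0,0],[1,0.128,0.2377,0,0,0,0],[1,0.128,0.2377,0,0,0,0],[1,0.128,0.2377,0,0,0,0],[1,0.128,0.2377,0,0,0,0],[1,0.128,0.2377,0,0,0,0],[1,0.128,0.2377,0,0,0,0],[1,0.128,0.2377,0,0,0,0]]'
python3 - <<'E'
from cell import *
import cv2,numpy as np
c=capture("wrist");cv2.imwrite("pics/w1.png",c["img"]);np.savez("w1.npz",**c);print(c["intrinsics"],np.round(c["pose"],3));print(read_state()["joints"],read_state()["eef_pos"])
E
```

```text
time: 1.9
eef_pos: [604.5, 183.4, 212.6]
ee_rot: [[0.228, 0.974, -0.002], [0.974, -0.228, -0.001], [-0.002, -0.001, -1.0]]
ft_force: [-0.6, -0.2, 0.1]
width: 94.4
[[371.64829954   0.         319.94462955]
 [  0.         371.64829954 237.98253228]
 [  0.           0.           1.        ]] [[ 9.74000e-01 -2.19000e-01 -6.20000e-02  6.22358e+02]
 [-2.28000e-01 -9.40000e-01 -2.55000e-01  2.57141e+02]
 [-3.00000e-03  2.63000e-01 -9.65000e-01  3.84013e+02]
 [ 0.00000e+00  0.00000e+00  0.00000e+00  1.00000e+00]]
[ 2.04207810e-01  2.71419675e-01  1.15825868e+00 -6.67653472e-04
  1.71309235e+00  4.34807379e-01] [604.46730513 182.75160207 213.12590852]
```

View pics/w1.png

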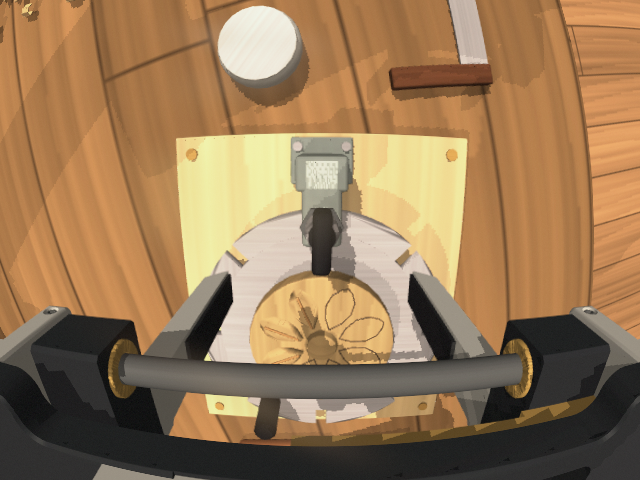

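The wing, at about (320,240), lies midway between the fingers and is aligned with the jaws. I'll refine its position with fisheye rays.

```bash
cat >> h.py <<'E'
def wz(c,u,v,z):
    K=c["intrinsics"];P=c["pose"];x=u-K[0,2];y=v-K[1,2];r=np.hypot(x,y)+1e-9;th=r/K[0,0]
    d=P[:3,:3]@np.array([np.sin(th)*x/r,np.sin(th)*y/r,np.cos(th)]);o=P[:3,3]
    return o+d*(z-o[2])/d[2]
E
python3 - <<'E'
from h import *
c=load("w1.npz");im=c["img"]
m=np.zeros((480,640),np.uint8);m[195:285,300:342]=(im[195:285,300:342].max(2)<60)
n,l,st,ce=cv2.connectedComponentsWithStats(m);i=1+st[1:,4].argmax();print(st[i],ce[i])
C=np.array([578.9,72.9]);ex=np.array([.9735,-.2287]);ey=np.array([.2287,.9735])
for v in range(st[i,1],st[i,1]+st[i,3],6):
    u=np.where(l[v]==i)[0];
    for z in(139,):
        L=[(wz(c,q,v,z)[:2]-C) for q in(u.min()-.5,u.max()+.5)];print(v,u.min(),u.max(),[np.round([p@ex,p@ey],1).tolist() for p in L])
s=[(193,155),(451,155)]
for q in s: print(wz(c,*q,18)[:2])
cv2.imwrite("pics/w1z.png",cv2.resize(im[190:290,280:362],None,fx=6,fy=6,interpolation=cv2.INTER_CUBIC))
E
```

```text
[310 209  26  66 859] [322.59138533 250.79278231]
209 324 329 [[1.9, 142.7], [6.0, 142.7]]
215 331 331 [[6.7, 138.6], [7.3, 138.6]]
221 330 331 [[6.0, 134.5], [7.4, 134.5]]
227 327 331 [[4.0, 130.3], [7.4, 130.3]]
233 312 334 [[-6.2, 126.1], [9.5, 126.1]]
239 312 335 [[-6.2, 121.8], [10.2, 121.9]]
245 311 332 [[-6.9, 117.6], [8.2, 117.6]]
251 312 330 [[-6.2, 113.2], [6.9, 113.3]]
257 312 330 [[-6.3, 108.9], [6.9, 108.9]]
263 312 330 [[-6.3, 104.5], [7.0, 104.5]]
269 312 330 [[-6.3, 100.0], [7.0, 100.0]]
[492.89940611 274.76494236]
[748.51957869 215.24371746]
```

View pics/w1z.png

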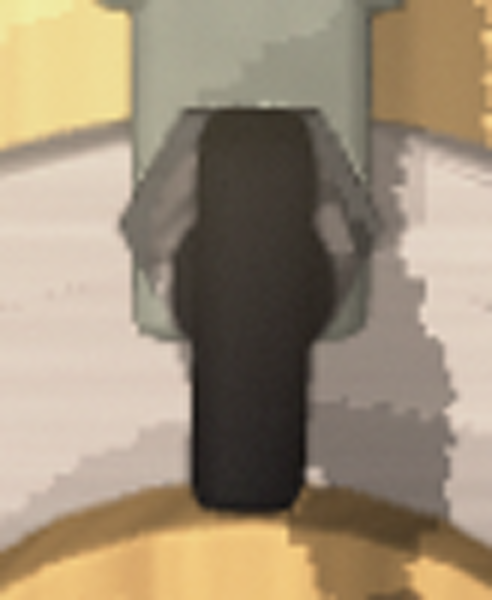

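```bash
python3 -m inch '[[1,0,0,-0.04,0,0,0],[1,0,0,-0.07,0,0,0],[1,0,0,-0.07,0,0,0],[1,0,0,-0.07,0,0,0]]'; python3 -c "
from cell import *;print(read_state())"
```

```text
time: 2.35
eef_pos: [604.6, 182.4, 144.0]
ee_rot: [[0.23, 0.973, -0.0], [0.973, -0.23, -0.0], [-0.0, -0.0, -1.0]]
ft_force: [0.4, 0.9, 0.6]
width: 94.1
{'time': 2.35, 'joints': array([ 2.03376508e-01,  2.90123437e-01,  1.27173452e+00, -2.16410535e-04,
        1.58028874e+00,  4.35065376e-01]), 'qd': array([ 0.00635399, -0.02029681, -0.05906911,  0.00088305, -0.00340551,
        0.00116309]), 'tau': array([-2.01491413e-03, -4.02550149e+01, -2.81737643e+01,  6.76710228e-02,
        2.64581514e-02, -3.11071984e-03]), 'eef_pos': array([604.55674183, 182.39170844, 143.97207162]), 'ee_rot': array([[ 2.29623426e-01,  9.73279422e-01, -4.98912431e-04],
       [ 9.73279455e-01, -2.29623600e-01, -3.23844185e-04],
       [-4.29752950e-04, -4.11219007e-04, -9.99999823e-01]]), 'ft_force': array([0.41163447, 0.91149888, 0.56870627]), 'torque': array([-0.10284883, -0.07388679,  0.01430057]), 'width': 94.12843402514024}
```

```bash
python3 -m inch '[[1,0.0011,0.0033,0,0,0,0],[0.6,0.0011,0.0033,-0.02,0,0,0],[0.4,0.0011,0.0033,-0.021,0,0,0],[0.4,0.0011,0.0033,-0.021,0,0,0],[0.4,0.0011,0.0033,-0.021,0,0,0]]' 25; python3 -c "
from cell import *
import cv2,numpy as np
s=read_state();print(s['joints'],s['torque'])
c=capture('wrist');cv2.imwrite('pics/w2.png',c['img'])"
```

```text
time: 2.85
eef_pos: [606.8, 187.3, 124.3]
ee_rot: [[0.228, 0.974, 0.003], [0.974, -0.228, 0.001], [0.001, 0.002, -1.0]]
ft_force: [0.3, -0.2, -0.3]
width: 65.2
[2.10079537e-01 3.04664136e-01 1.29282471e+00 2.25837415e-07
 1.54138010e+00 4.40039593e-01] [-0.04621235  0.00534774 -0.02020983]
```

View pics/w2.png

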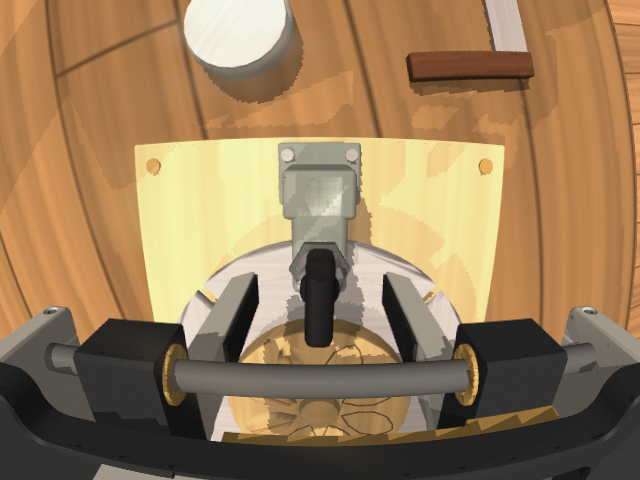

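```bash
python3 -m inch '[[0.35,0,0,0,0,0,0],[0.3,0,0,0,0,0,0]]'; python3 -m inch '[[0.26,0,0,0,0,0,0]]';python3 -m inch '[[0.22,0,0,0,0,0,0]]'; python3 -m inch '[[0.2,0,0,0,0,0,0],[0.2,0,0,0,0,0,0]]'
```

```text
time: 3.1
eef_pos: [606.3, 187.1, 123.1]
ee_rot: [[0.228, 0.974, 0.001], [0.974, -0.228, 0.0], [0.0, 0.001, -1.0]]
ft_force: [-0.2, 0.3, -0.3]
width: 45.4
time: 3.2
eef_pos: [606.2, 187.1, 122.8]
ee_rot: [[0.228, 0.974, 0.0], [0.974, -0.228, 0.0], [0.0, 0.0, -1.0]]
ft_force: [0.6, -0.6, 0.1]
width: 37.6
time: 3.3
eef_pos: [606.0, 187.0, 122.6]
ee_rot: [[0.228, 0.974, 0.0], [0.974, -0.228, -0.0], [-0.0, 0.0, -1.0]]
ft_force: [-0.1, -0.2, -0.3]
width: 29.7
time: 3.5
eef_pos: [606.0, 187.0, 122.4]
ee_rot: [[0.228, 0.974, -0.0], [0.974, -0.228, -0.0], [-0.0, -0.0, -1.0]]
ft_force: [0.3, -0.2, -0.0]
width: 19.1
```

```bash
python3 -m inch '[[0.2,-0.0003,-0.0012,0.0005,0,0,0],[0.2,-0.0003,-0.0012,0.0005,0,0,0]]'; python3 -m inch '[[0,0,0,0,0,0,0],[0,0,0,0,0,0,0],[0,0,0,0,0,0,0]]' 30;python3 -c "
from cell import *
s=read_state();print(s['torque'])"
```

```text
time: 3.7
eef_pos: [605.7, 185.7, 123.1]
ee_rot: [[0.228, 0.974, 0.0], [0.974, -0.228, -0.0], [-0.0, 0.0, -1.0]]
ft_force: [0.6, -0.0, 0.4]
width: 18.8
time: 4.0
eef_pos: [606.0, 185.8, 123.1]
ee_rot: [[0.228, 0.974, 0.001], [0.974, -0.228, -0.0], [0.0, 0.001, -1.0]]
ft_force: [0.5, 0.2, 0.3]
width: 13.6
[-0.06976319 -0.26400337  0.02392313]
```

Gripped at 13.6 mm with almost no side force. Lifting gently.

```bash
python3 -m inch '[[0,0,0,0.0015,0,0,0],[0,0,0,0.003,0,0,0],[0,0,0,0.0045,0,0,0],[0,0,0,0.006,0,0,0],[0,0,0,0.0075,0,0,0],[0,0,0,0.009,0,0,0],[0,0,0,0.009,0,0,0]]';python3 -c "
from cell import *
s=read_state();print(s['torque'],s['eef_pos'])"; python3 -m inch '[[0,0,0,0.001,0,0,0],[0,0,0,0.001,0,0,0]]'; python3 -m inch '[[0,0,0,0,0,0,-0.05],[0,0,0,0,0,0,-0.05]]';python3 -c "
from cell import *
s=read_state();print(s['torque'],s['eef_pos'])"
```

```text
time: 4.7
eef_pos: [605.7, 185.7, 131.7]
ee_rot: [[0.228, 0.974, -0.0], [0.974, -0.228, -0.0], [-0.0, -0.0, -1.0]]
ft_force: [4.2, 0.5, -10.4]
width: 13.8
[-0.0057023  -1.19393992  0.04741902] [605.74333102 185.72898626 131.70712546]
time: 4.9
eef_pos: [605.7, 185.7, 132.7]
ee_rot: [[0.228, 0.974, -0.0], [0.974, -0.228, -0.0], [-0.0, -0.0, -1.0]]
ft_force: [5.0, 0.1, -10.9]
width: 13.9
time: 5.1
eef_pos: [605.7, 185.8, 132.7]
ee_rot: [[0.276, 0.961, -0.0], [0.961, -0.276, -0.0], [-0.0, -0.0, -1.0]]
ft_force: [4.7, 0.9, -11.2]
width: 13.8
[-0.00298122 -1.17239879 -0.00796918] [605.65092811 185.75335041 132.70798995]
```

```bash
python3 -m inch '[[0,0.0005,0,0.001,0,0,0],[0,0.0005,0,0.001,0,0,0]]';  python3 -m inch '[[0,0,0,0,0,0,-0.05],[0,0,0,0,0,0,-0.05]]';python3 -c "
from cell import *
s=read_state();print(s['torque'],s['eef_pos'])"
```

```text
time: 5.3
eef_pos: [605.8, 185.8, 133.7]
ee_rot: [[0.276, 0.961, -0.001], [0.961, -0.276, -0.0], [-0.001, -0.001, -1.0]]
ft_force: [3.7, 0.1, -10.8]
width: 14.0
time: 5.5
eef_pos: [605.8, 185.8, 133.7]
ee_rot: [[0.324, 0.946, -0.001], [0.946, -0.324, -0.0], [-0.001, -0.001, -1.0]]
ft_force: [3.9, -0.1, -11.6]
width: 14.0
[-0.05299812 -0.82516094 -0.05845531] [605.77417717 185.75174575 133.69019902]
```

```bash
python3 -m inch '[[0,0.0007,0,0.001,0,0,0],[0,0.0007,0,0.001,0,0,0]]'; python3 -c "
from cell import *
s=read_state();print(s['torque'],s['eef_pos'])"; python3 -m inch '[[0,0,0,0,0,0,-0.06],[0,0,0,0,0,0,-0.06]]';python3 -c "
from cell import *
s=read_state();print(s['torque'],s['eef_pos'])"
```

```text
time: 5.7
eef_pos: [606.0, 185.8, 134.6]
ee_rot: [[0.323, 0.946, -0.003], [0.946, -0.323, -0.0], [-0.001, -0.002, -1.0]]
ft_force: [1.0, 1.2, -12.9]
width: 13.9
[-0.04568721 -0.39575239  0.06384526] [605.97333037 185.78958512 134.56038698]
time: 5.9
eef_pos: [605.9, 185.8, 134.6]
ee_rot: [[0.38, 0.925, -0.002], [0.925, -0.38, -0.0], [-0.001, -0.002, -1.0]]
ft_force: [0.6, 0.1, -11.8]
width: 13.8
[-0.0523828  -0.28520738 -0.03067543] [605.94572163 185.82551087 134.55145051]
```

```bash
python3 -m inch '[[0,0,0,0,0,0,-0.05],[0,0,0,0,0,0,-0.08],[0,0,0,0,0,0,-0.08]]';python3 -c "
from cell import *
s=read_state();print(s['torque'],s['eef_pos'])
import cv2
cv2.imwrite('pics/w3.png',capture('wrist')['img'])"
```

```text
time: 6.2
eef_pos: [605.9, 185.9, 134.5]
ee_rot: [[0.451, 0.892, -0.003], [0.892, -0.451, -0.0], [-0.001, -0.002, -1.0]]
ft_force: [-0.5, -0.3, -11.0]
width: 14.0
[-0.06661165 -0.12647135 -0.01044619] [605.89843024 185.87530106 134.54385162]
```

View pics/w3.png

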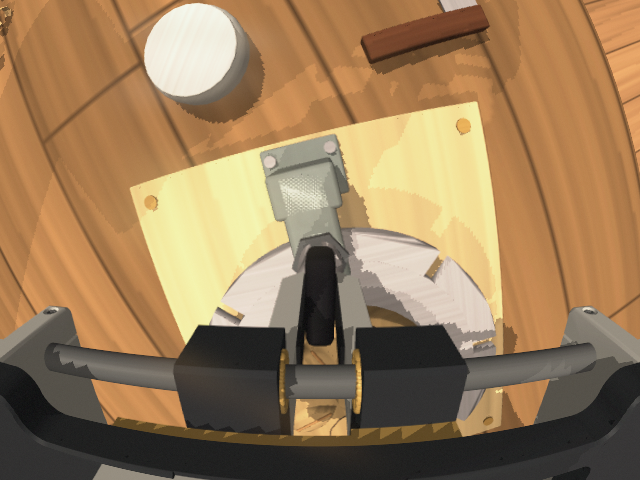

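```bash
python3 -m inch '[[0,0,0,0,0,0,-0.1],[0,0,0,0,0,0,-0.2],[0,0,0,0,0,0,-0.3],[0,0,0,0,0,0,-0.3]]';python3 -c "
from cell import *
s=read_state();print(s['torque'],s['eef_pos'])"; python3 -m inch '[[0,0,0,0,0,0,-0.1],[0,0,0,0,0,0,-0.2],[0,0,0,0,0,0,-0.3],[0,0,0,0,0,0,-0.3]]';python3 -c "
from cell import *
s=read_state();print(s['torque'],s['eef_pos'])"
```

```text
time: 6.65
eef_pos: [605.8, 186.0, 135.0]
ee_rot: [[0.695, 0.719, -0.003], [0.719, -0.695, 0.0], [-0.002, -0.002, -1.0]]
ft_force: [-2.9, -0.7, -10.3]
width: 14.0
[ 0.06172618  0.38928943 -0.00973946] [605.76081361 186.01856224 134.96734591]
time: 7.05
eef_pos: [605.6, 186.3, 134.8]
ee_rot: [[0.876, 0.483, -0.003], [0.483, -0.876, 0.0], [-0.002, -0.002, -1.0]]
ft_force: [-3.7, 0.2, -9.7]
width: 13.9
[ 0.20659454  0.71031012 -0.04161654] [605.6409584  186.25251367 134.83836635]
```

```bash
python3 -m inch '[[0,-0.0004,0,0,0,0,-0.1],[0,-0.0008,0,0,0,0,-0.2],[0,-0.0008,0,0,0,0,-0.3],[0,-0.0008,0,0,0,0,-0.3]]';python3 -c "
from cell import *
s=read_state();print(s['torque'],s['eef_pos'])"; python3 -m inch '[[0,0,0,0,0,0,-0.05],[0,0,0,0,0,0,-0.08],[0,0,0,0,0,0,-0.08]]';python3 -c "
from cell import *
s=read_state();print(s['torque'],s['eef_pos'])"
```

```text
time: 7.45
eef_pos: [605.4, 186.5, 134.4]
ee_rot: [[0.979, 0.204, -0.002], [0.204, -0.979, 0.001], [-0.002, -0.001, -1.0]]
ft_force: [-2.8, 1.9, -11.6]
width: 13.6
[ 0.47275308  0.45843943 -0.03622263] [605.40371372 186.50738072 134.4465974 ]
time: 7.75
eef_pos: [605.4, 186.5, 134.5]
ee_rot: [[0.992, 0.124, -0.002], [0.124, -0.992, 0.001], [-0.002, -0.001, -1.0]]
ft_force: [-2.6, 2.9, -12.3]
width: 14.0
[ 6.89683179e-01  5.74322524e-01 -3.82495855e-04] [605.42251295 186.51071747 134.48351824]
```

```bash
python3 -m inch '[[0,-0.0004,0.0005,-0.001,0,0,0],[0,-0.0004,0.0005,-0.002,0,0,0],[0,-0.0004,0.0005,-0.002,0,0,0]]';python3 -c "
from cell import *
s=read_state();print(s['torque'],s['eef_pos'])";python3 -m inch '[[0,0,0,-0.0005,0,0,0],[0,0,0,-0.001,0,0,0],[0,0,0,-0.001,0,0,0]]';python3 -c "
from cell import *
s=read_state();print(s['torque'],s['eef_pos'])"
```

```text
time: 8.05
eef_pos: [605.4, 186.5, 132.8]
ee_rot: [[0.993, 0.121, -0.001], [0.121, -0.993, 0.0], [-0.001, -0.0, -1.0]]
ft_force: [-3.5, 2.7, -11.2]
width: 13.8
[ 0.63979481  0.63643234 -0.01424566] [605.43617512 186.54011612 132.82934143]
time: 8.35
eef_pos: [605.5, 186.5, 132.5]
ee_rot: [[0.993, 0.121, -0.0], [0.121, -0.993, 0.0], [-0.0, -0.0, -1.0]]
ft_force: [-4.5, 3.1, -8.8]
width: 14.1
[0.68951362 0.94511479 0.02910532] [605.49439077 186.54770436 132.50234851]
```

```bash
python3 -m inch '[[0,-0.0004,0.0005,-0.0005,0,0,0],[0,-0.0004,0.0005,-0.001,0,0,0],[0,-0.0004,0.0005,-0.001,0,0,0]]';python3 -c "
from cell import *
s=read_state();print(s['torque'],s['eef_pos'])";python3 -m inch '[[0,0,0,0,0,0,-0.06],[0,0,0,0,0,0,-0.06]]';python3 -c "
from cell import *
s=read_state();print(s['torque'],s['eef_pos'])"
```

```text
time: 8.65
eef_pos: [605.5, 186.6, 132.4]
ee_rot: [[0.993, 0.121, 0.001], [0.121, -0.993, -0.0], [0.001, 0.0, -1.0]]
ft_force: [-5.0, 1.2, -4.9]
width: 13.5
[ 0.42670767  1.15206719 -0.00348532] [605.49628949 186.62546645 132.39387005]
time: 8.85
eef_pos: [605.5, 186.7, 132.3]
ee_rot: [[0.998, 0.06, 0.001], [0.06, -0.998, -0.0], [0.001, 0.0, -1.0]]
ft_force: [-5.7, 1.7, -5.5]
width: 14.2
[0.4625369  1.13555201 0.00837804] [605.48851416 186.67594858 132.34245055]
```

```bash
python3 -m inch '[[0,0.0008,0,0,0,0,0],[0,0.0008,0,0,0,0,0]]';python3 -c "
from cell import *
s=read_state();print(s['torque'],s['eef_pos'])"
```

```text
time: 9.05
eef_pos: [605.6, 186.7, 132.3]
ee_rot: [[0.998, 0.061, -0.001], [0.061, -0.998, -0.0], [-0.001, 0.0, -1.0]]
ft_force: [-7.4, 1.7, -5.5]
width: 13.8
[ 0.43114734  1.44764623 -0.02673576] [605.60370296 186.68661705 132.33745818]
```

```bash
python3 -m inch '[[0,-0.001,0.0003,0,0,0,0],[0,-0.002,0.0005,0,0,0,0],[0,-0.002,0.0005,0,0,0,0]]';python3 -m inch '[[0,-0.0007,0,-0.0005,0,0,0.1],[0,-0.0007,0,-0.0005,0,0,0.1]]';python3 -c "
from cell import *
s=read_state();print(s['torque'],s['eef_pos'])"
```

```text
time: 9.35
eef_pos: [605.2, 186.9, 132.3]
ee_rot: [[0.998, 0.06, 0.003], [0.06, -0.998, -0.001], [0.003, 0.001, -1.0]]
ft_force: [-2.1, 0.1, -5.2]
width: 13.6
time: 9.55
eef_pos: [605.1, 186.9, 132.3]
ee_rot: [[0.987, 0.16, 0.005], [0.16, -0.987, -0.0], [0.005, 0.001, -1.0]]
ft_force: [-1.2, -0.2, -1.9]
width: 13.2
[-0.01022186  0.43567243  0.00839614] [605.07617961 186.87669782 132.33177595]
```

```bash
python3 -m inch '[[0,0,0,0,0,0,0.06],[0,0,0,0,0,0,0.06]]';python3 -c "
from cell import *
s=read_state();print(s['torque'],s['eef_pos'],s['joints'][5])
import cv2
cv2.imwrite('pics/w4.png',capture('wrist')['img'])
cv2.imwrite('pics/s4.png',cv2.resize(capture('side')['img'][270:370,190:310],None,fx=5,fy=5))"
```

```text
time: 9.75
eef_pos: [605.1, 186.7, 132.3]
ee_rot: [[0.976, 0.217, 0.005], [0.217, -0.976, -0.001], [0.004, 0.002, -1.0]]
ft_force: [-0.7, -0.3, -0.8]
width: 13.4
[-0.15041639  0.2994195   0.03618184] [605.06710167 186.73531998 132.28219014] 1.5630601291999378
```

View pics/w4.png

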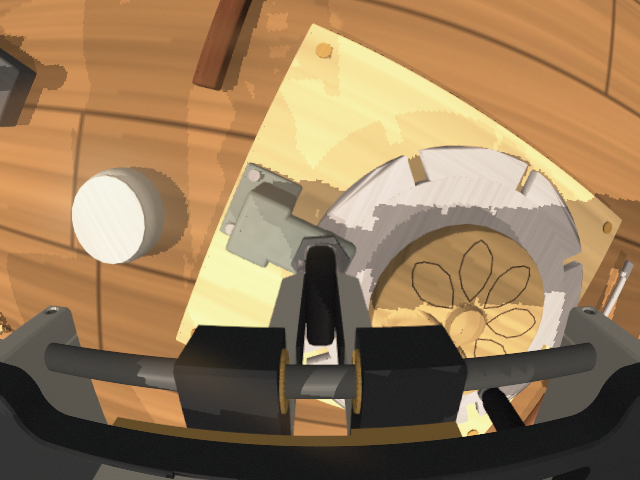

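View pics/s4.png

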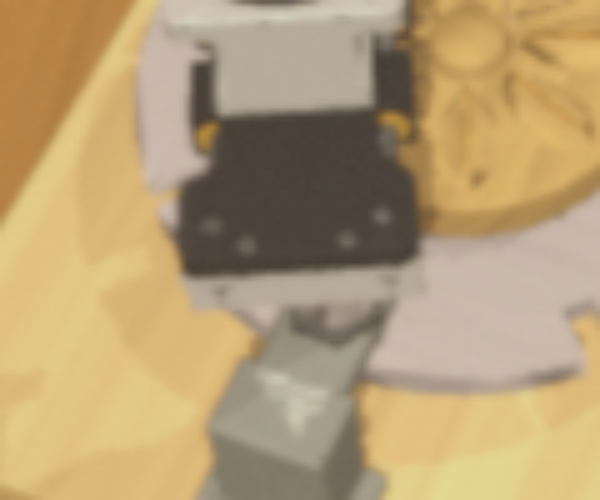

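```bash
python3 -m inch '[[0,0,0,0,0,0,0.06],[0,0,0,0,0,0,0.06]]';python3 -c "
from cell import *
s=read_state();print(s['torque'],s['eef_pos'],s['joints'][5])"
```

```text
time: 10.05
eef_pos: [605.0, 186.8, 132.3]
ee_rot: [[0.961, 0.275, 0.005], [0.275, -0.961, -0.001], [0.004, 0.002, -1.0]]
ft_force: [-0.5, -2.2, 1.1]
width: 13.6
[-0.37533759  0.03298398 -0.06614261] [605.0387319  186.77909422 132.2600693 ] 1.503042631973789
```

```bash
python3 -m inch '[[0,0,0,0,0,0,0.06],[0,0,0,0,0,0,0.06]]';python3 -c "
from cell import *
s=read_state();print(s['torque'],s['eef_pos'],s['joints'][5])"; python3 -m inch '[[0,0,0,0,0,0,0]]';python3 -c "
from cell import *
s=read_state();print(s['torque'],s['eef_pos'],s['joints'][5])"
```

```text
time: 10.25
eef_pos: [604.9, 186.6, 132.3]
ee_rot: [[0.943, 0.331, 0.004], [0.331, -0.943, -0.001], [0.004, 0.002, -1.0]]
ft_force: [-0.5, -2.9, 3.6]
width: 14.3
[-0.55218676  0.28912307 -0.19858383] [604.88691238 186.64896018 132.27876478] 1.4437515879041092
time: 10.35
eef_pos: [605.0, 186.7, 132.2]
ee_rot: [[0.944, 0.331, 0.005], [0.331, -0.944, -0.001], [0.004, 0.002, -1.0]]
ft_force: [0.0, -2.9, 4.5]
width: 13.4
[-0.57988263  0.11360722 -0.26038096] [605.01596697 186.68035027 132.2165155 ] 1.4439928451374768
```

Turning back meets rising torque, and the plunger no longer sinks: it sits in the rest notch. I'll turn back to the neutral angle and let go.

```bash
python3 -m inch '[[0,0,0,0.0005,0,0,-0.1],[0,0,0,0.0005,0,0,-0.17],[0,0,0,0.0005,0,0,-0.17]]';python3 -c "
from cell import *
s=read_state();print(s['torque'],s['eef_pos'],s['joints'][5])"; python3 -m inch '[[0.3,0,0,0,0,0,0],[0.4,0,0,0,0,0,0],[0.4,0,0,0,0,0,0]]'; python3 -m inch '[[0.5,0,0,0.03,0,0,0],[0.5,0,0,0.06,0,0,0],[0.5,0,0,0.08,0,0,0],[0.5,0,0,0.08,0,0,0]]'
python3 - <<'E'
from cell import *
import cv2,numpy as np
c=capture("wrist");cv2.imwrite("pics/w5.png",c["img"]);np.savez("w5.npz",**c)
E
```

```text
time: 10.65
eef_pos: [604.8, 187.0, 132.2]
ee_rot: [[0.986, 0.168, 0.004], [0.168, -0.986, -0.0], [0.004, 0.001, -1.0]]
ft_force: [2.2, -1.0, 3.4]
width: 13.8
[-0.20571338 -0.35710313 -0.02642969] [604.80370093 186.97623687 132.15236643] 1.612465319630492
time: 10.95
eef_pos: [602.5, 188.1, 130.1]
ee_rot: [[0.985, 0.171, -0.002], [0.171, -0.985, 0.001], [-0.002, -0.001, -1.0]]
ft_force: [0.2, -0.5, 0.1]
width: 34.1
time: 11.35
eef_pos: [604.7, 188.3, 214.9]
ee_rot: [[0.985, 0.171, 0.007], [0.171, -0.985, 0.002], [0.007, -0.001, -1.0]]
ft_force: [0.3, 0.1, 0.3]
width: 46.9
```

View pics/w5.png

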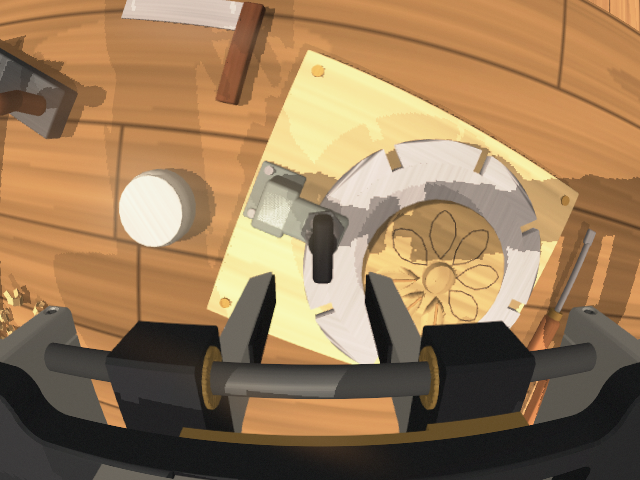

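The wrist picture shows the wing at (322,247), still raised and turned about 70° relative to the bracket, with the gripper clear of it. On to the handle.

```bash
python3 -m inch '[[0.5,-0.096,-0.179,0,0,0,0.17],[0.5,-0.096,-0.179,0,0,0,0.17],[0.5,-0.096,-0.179,0,0,0,0.17],[0.5,-0.096,-0.179,0,0,0,0.17],[0.5,-0.096,-0.179,0,0,0,0.17],[0.5,-0.096,-0.179,0,0,0,0.17],[0.5,-0.096,-0.179,0,0,0,0.17],[0.5,-0.096,-0.179,0,0,0,0.17]]'
python3 - <<'E'
from h import *
from cell import *
c=capture("wrist");cv2.imwrite("pics/w6.png",c["img"]);np.savez("w6.npz",**c);print(read_state()["eef_pos"])
E
```

```text
time: 12.2
eef_pos: [507.8, 9.6, 210.2]
ee_rot: [[0.942, 0.336, -0.001], [0.336, -0.942, 0.001], [-0.001, -0.001, -1.0]]
ft_force: [-0.4, 0.4, 0.0]
width: 46.8
[507.83650027   9.63384985 210.35662244]
```

View pics/w6.png

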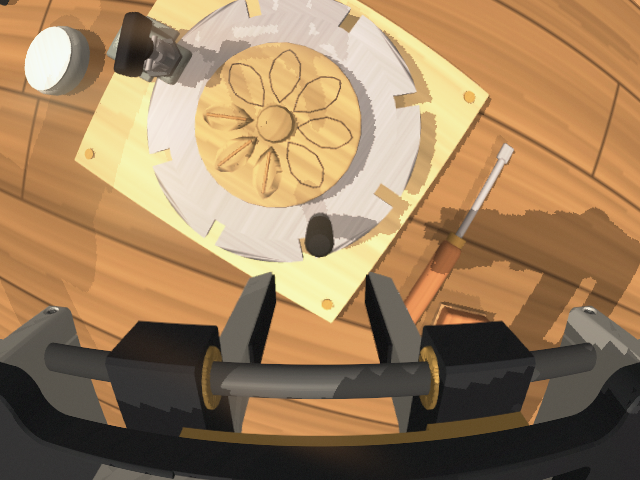

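The handle, at (319,235), is centred between the fingers; descend around it and close.

```bash
python3 -m inch '[[0.5,0.0005,-0.0005,-0.05,0,0,0],[0.5,0.0005,-0.0005,-0.095,0,0,0],[0.5,0.0005,-0.0005,-0.107,0,0,0],[0.5,0.0005,-0.0005,-0.107,0,0,0],[0.4,0.0005,-0.0005,-0.107,0,0,0],[0.35,0.0005,-0.0005,-0.107,0,0,0]]' 25;python3 -m inch '[[0.3,0,0,0,0,0,0],[0.25,0,0,0,0,0,0]]'; python3 -m inch '[[0,0,0,0,0,0,0],[0,0,0,0,0,0,0],[0,0,0,0,0,0,0]]'
```

```text
time: 12.85
eef_pos: [510.1, 7.8, 107.0]
ee_rot: [[0.942, 0.335, 0.005], [0.335, -0.942, -0.001], [0.005, 0.002, -1.0]]
ft_force: [-0.7, -1.3, 0.5]
width: 34.7
time: 13.05
eef_pos: [508.9, 8.8, 106.0]
ee_rot: [[0.942, 0.334, 0.003], [0.334, -0.942, 0.002], [0.004, -0.001, -1.0]]
ft_force: [-1.4, 4.1, 2.2]
width: 24.6
time: 13.35
eef_pos: [508.9, 8.9, 105.8]
ee_rot: [[0.942, 0.335, 0.003], [0.335, -0.942, 0.002], [0.004, -0.001, -1.0]]
ft_force: [-0.8, 4.1, 6.2]
width: 21.5
```

```bash
python3 -m inch '[[0,0,0,0.0015,0,0,0],[0,-0.0026,0.0031,0.0015,0,0,0],[0,-0.0053,0.0063,0.0015,0,0,0],[0,-0.0077,0.0097,0.0015,0,0,0],[0,-0.010,0.0131,0.0015,0,0,0],[0,-0.0122,0.0167,0.0015,0,0,0],[0,-0.0142,0.0203,0.0015,0,0,0]]'
```

```text
time: 14.05
eef_pos: [495.9, 26.7, 105.9]
ee_rot: [[0.943, 0.334, 0.005], [0.334, -0.943, -0.003], [0.004, 0.005, -1.0]]
ft_force: [6.0, -1.6, -1.2]
width: 21.6
```

```bash
python3 -m inch '[[0,-0.0018,0.0037,0,0,0,0],[0,-0.0035,0.0075,0,0,0,0],[0,-0.005,0.0114,0,0,0,0],[0,-0.0063,0.0153,0,0,0,0],[0,-0.0074,0.0193,0,0,0,0],[0,-0.0084,0.0233,0,0,0,0],[0,-0.009,0.0266,0,0,0,0],[0,-0.0096,0.0298,0,0,0,0],[0,-0.0096,0.0298,0,0,0,0]]'
```

```text
time: 14.95
eef_pos: [484.8, 57.9, 105.9]
ee_rot: [[0.942, 0.334, 0.002], [0.334, -0.942, -0.001], [0.001, 0.001, -1.0]]
ft_force: [4.5, -2.3, 0.3]
width: 21.8
```

```bash
python3 - <<'E'
from h import *
from cell import *
c=capture("wrist");cv2.imwrite("pics/w7.png",c["img"]);np.savez("w7.npz",**c);s=read_state();p=s["eef_pos"][:2]
d=p-[578.9,72.9];print(p,np.hypot(*d),"theta",(np.degrees(np.arctan2(-64,-70))-np.degrees(np.arctan2(d[1],d[0])))%360)
E
```

```text
[484.7910573   57.84237518] 95.30595554324958 theta 33.345837710847036
```

View pics/w7.png

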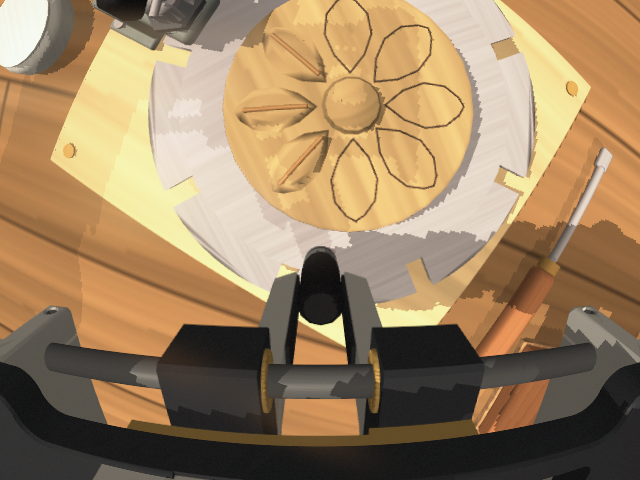

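```bash
python3 -m inch '[[0,-0.0004,0.0035,0,0,0,0],[0,-0.0008,0.0065,0,0,0,0],[0,-0.0008,0.0065,0,0,0,0],[0,-0.0008,0.0065,0,0,0,0]]'
python3 -m inch '[[0.25,0,0,0,0,0,0],[0.4,0,0,0,0,0,0],[0.5,0,0,0,0,0,0]]'
python3 -m inch '[[0.5,0,0,0.04,0,0,0],[0.5,0,0,0.08,0,0,0],[0.5,0,0,0.105,0,0,0],[0.5,0,0,0.105,0,0,0]]'
python3 - <<'E'
from h import *
from cell import *
c=capture("top");cv2.imwrite("pics/t8.png",cv2.resize(c["img"][140:295,195:365],None,fx=3.8,fy=3.8,interpolation=cv2.INTER_CUBIC));np.savez("t8.npz",**c)
E
```

```text
time: 15.4
eef_pos: [483.9, 64.3, 105.8]
ee_rot: [[0.942, 0.334, 0.002], [0.334, -0.942, -0.0], [0.001, 0.001, -1.0]]
ft_force: [5.0, -2.5, -0.1]
width: 21.6
time: 15.7
eef_pos: [481.9, 64.8, 104.7]
ee_rot: [[0.942, 0.334, -0.003], [0.334, -0.942, 0.001], [-0.003, -0.002, -1.0]]
ft_force: [0.6, -0.5, -0.1]
width: 35.8
time: 16.1
eef_pos: [484.9, 64.8, 214.8]
ee_rot: [[0.942, 0.335, 0.007], [0.335, -0.942, 0.001], [0.007, 0.002, -1.0]]
ft_force: [-0.0, -0.5, 0.3]
width: 46.9
```

View pics/t8.png

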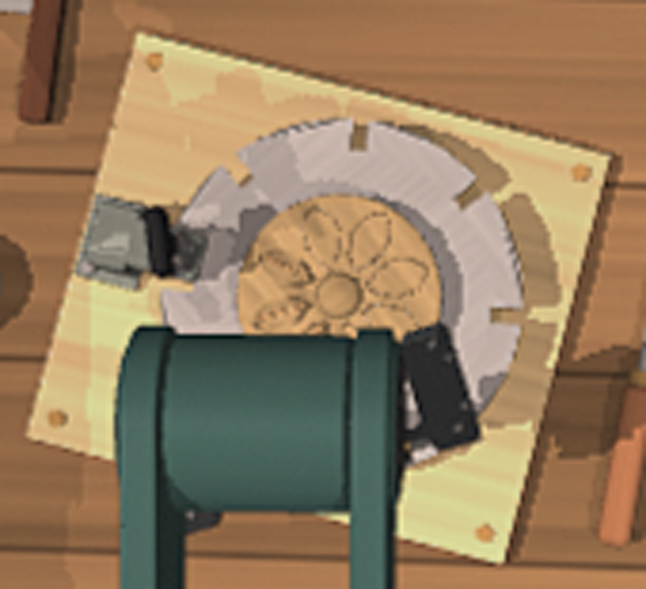

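The top view shows the knob still up and turned at (160,240), and plate notches at zoom (359,137), (468,193), (503,316) and (240,178). I compute the plate angle from them.

```bash
python3 - <<'E'
from h import *
c=load("t8.npz")
for a in((359,138),(468,193),(504,316),(241,178)):
    p=onz(c,a[0]/3.8+195-.4,a[1]/3.8+140-.4,56)[:2]-[578.9,72.9]
    print(np.hypot(*p),(np.degrees(np.arctan2(p[1],p[0]))+13.2)%45)
d=np.array([483.9,64.3])-[578.9,72.9];print((np.degrees(np.arctan2(-64,-70))-np.degrees(np.arctan2(d[1],d[0])))%360)
E
```

```text
111.72523382254494 8.916863001183309
113.34673467127499 9.765563745347691
112.39975647800097 8.558124014473165
108.97370555369535 9.8511601204289
37.26355326377677
```

```bash
python3 -m inch '[[0.5,0.121,0.1215,0,0,0,-0.17],[0.5,0.121,0.1215,0,0,0,-0.17],[0.5,0.121,0.1215,0,0,0,-0.17],[0.5,0.121,0.1215,0,0,0,-0.17],[0.5,0.121,0.1215,0,0,0,-0.17],[0.5,0.121,0.1215,0,0,0,-0.17],[0.5,0.121,0.1215,0,0,0,-0.17],[0.5,0.121,0.1215,0,0,0,-0.17]]'
python3 - <<'E'
from h import *
from cell import *
c=capture("wrist");cv2.imwrite("pics/w9.png",c["img"]);np.savez("w9.npz",**c);print(read_state()["eef_pos"])
E
```

```text
time: 16.95
eef_pos: [603.6, 184.9, 210.7]
ee_rot: [[0.986, 0.169, -0.0], [0.169, -0.986, -0.0], [-0.0, 0.0, -1.0]]
ft_force: [-0.8, -0.7, 0.4]
width: 47.1
[603.73392453 185.01437175 210.94285582]
```

View pics/w9.png

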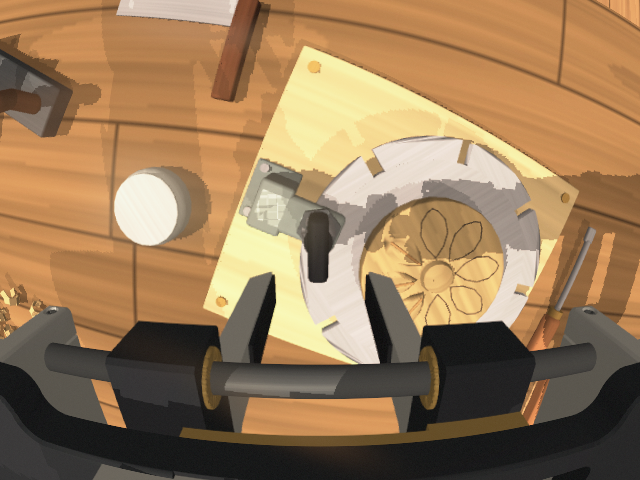

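The wing is at (318,245), aligned with the jaws. Descend and grip.

```bash
python3 -m inch '[[0.5,0.0015,0.0015,-0.04,0,0,0],[0.4,0.0015,0.0015,-0.07,0,0,0],[0.3,0.0015,0.0015,-0.078,0,0,0],[0.25,0.0015,0.0015,-0.078,0,0,0],[0.22,0.0015,0.0015,-0.078,0,0,0],[0.22,0.0015,0.0015,-0.078,0,0,0]]' 30
python3 -m inch '[[0.2,0,0,0,0,0,0],[0.2,0,0,0,0,0,0]]'
```

```text
time: 17.6
eef_pos: [607.1, 187.6, 135.3]
ee_rot: [[0.985, 0.17, 0.004], [0.17, -0.985, 0.001], [0.005, -0.0, -1.0]]
ft_force: [0.1, 0.2, 0.0]
width: 20.8
time: 17.8
eef_pos: [606.4, 187.6, 133.9]
ee_rot: [[0.985, 0.17, 0.002], [0.17, -0.985, 0.0], [0.002, -0.0, -1.0]]
ft_force: [0.9, -0.2, 0.6]
width: 18.5
```

```bash
python3 -m inch '[[0.2,-0.0006,-0.001,-0.0005,0,0,0],[0.2,-0.0006,-0.001,-0.0005,0,0,0]]';python3 -m inch '[[0,0,0,0,0,0,0],[0,0,0,0,0,0,0],[0,0,0,0,0,0,0]]'; python3 -c "
from cell import *
s=read_state();print(s['torque'],s['eef_pos'])"
```

```text
time: 18.0
eef_pos: [605.2, 186.3, 132.1]
ee_rot: [[0.985, 0.17, 0.0], [0.17, -0.985, -0.0], [-0.0, 0.0, -1.0]]
ft_force: [0.3, 0.3, -0.4]
width: 18.9
time: 18.3
eef_pos: [605.2, 186.6, 131.9]
ee_rot: [[0.985, 0.17, -0.0], [0.17, -0.985, 0.0], [-0.0, -0.0, -1.0]]
ft_force: [-0.2, 0.1, -0.6]
width: 13.7
[0.25794899 0.04848093 0.0371415 ] [605.22812765 186.58594951 131.92620489]
```

```bash
python3 -m inch '[[0,0,0,0.001,0,0,0],[0,0,0,0.002,0,0,0],[0,0,0,0.003,0,0,0],[0,0,0,0.0034,0,0,0],[0,0,0,0.0034,0,0,0]]'; python3 -c "
from cell import *
s=read_state();print(s['torque'],s['eef_pos'])"
```

```text
time: 18.8
eef_pos: [605.0, 186.5, 133.8]
ee_rot: [[0.985, 0.17, -0.002], [0.17, -0.985, -0.0], [-0.002, -0.0, -1.0]]
ft_force: [4.4, 1.9, -11.7]
width: 13.7
[ 0.4724786  -0.92009522 -0.01332024] [604.9561603  186.49951871 133.75278923]
```

```bash
python3 -m inch '[[0,0.0005,0.0003,0.0006,0,0,0],[0,0.001,0.0005,0.001,0,0,0],[0,0.001,0.0005,0.001,0,0,0]]'; python3 -m inch '[[0,0,0,0,0,0,0.08],[0,0,0,0,0,0,0.08]]'; python3 -c "
from cell import *
s=read_state();print(s['torque'],s['eef_pos'])"
```

```text
time: 19.1
eef_pos: [605.3, 186.7, 135.6]
ee_rot: [[0.985, 0.17, -0.003], [0.17, -0.985, -0.001], [-0.003, 0.0, -1.0]]
ft_force: [1.2, 0.5, -13.0]
width: 13.6
time: 19.3
eef_pos: [605.3, 186.6, 135.7]
ee_rot: [[0.969, 0.248, -0.003], [0.248, -0.969, -0.001], [-0.003, 0.0, -1.0]]
ft_force: [0.7, 1.1, -13.7]
width: 13.7
[ 0.13504723 -0.19051452 -0.00277266] [605.30893576 186.56020336 135.74636732]
```

```bash
python3 -m inch '[[0,0,0,-0.0003,0,0,0.06],[0,0,0,-0.0003,0,0,0.12],[0,0,0,-0.0003,0,0,0.12]]'; python3 -c "
from cell import *
s=read_state();print(s['torque'],s['eef_pos'])"
```

```text
time: 19.6
eef_pos: [605.4, 186.5, 135.6]
ee_rot: [[0.933, 0.361, -0.002], [0.361, -0.933, -0.001], [-0.003, 0.0, -1.0]]
ft_force: [-0.1, 0.1, -12.5]
width: 14.0
[-0.01465022 -0.01834576 -0.01287531] [605.3966596  186.48866998 135.61767287]
```

```bash
python3 -m inch '[[0,0,0,0,0,0,0.1],[0,0,0,0,0,0,0.2],[0,0,0,0,0,0,0.3],[0,0,0,0,0,0,0.4],[0,0,0,0,0,0,0.4]]'; python3 -c "
from cell import *
s=read_state();print(s['torque'],s['eef_pos'])"; python3 -m inch '[[0,0,0,0,0,0,0.1],[0,0,0,0,0,0,0.2],[0,0,0,0,0,0,0.3],[0,0,0,0,0,0,0.4],[0,0,0,0,0,0,0.4]]'; python3 -c "
from cell import *
s=read_state();print(s['torque'],s['eef_pos'])"
```

```text
time: 20.1
eef_pos: [605.6, 186.2, 135.7]
ee_rot: [[0.719, 0.695, -0.002], [0.695, -0.719, -0.002], [-0.002, -0.0, -1.0]]
ft_force: [0.5, -0.7, -12.2]
width: 13.8
[-0.28035985 -0.12341622 -0.01060739] [605.61127838 186.24311422 135.65693427]
time: 20.6
eef_pos: [606.0, 186.1, 135.8]
ee_rot: [[0.393, 0.92, -0.001], [0.92, -0.393, -0.002], [-0.002, -0.0, -1.0]]
ft_force: [0.3, -0.7, -12.6]
width: 14.0
[-0.46192021 -0.25725993 -0.0144035 ] [605.97821963 186.06426851 135.8405524 ]
```

```bash
python3 -m inch '[[0,0,0,0,0,0,0.09],[0,0,0,0,0,0,0.173],[0,0,0,0,0,0,0.173]]'; python3 -m inch '[[0,0,0,-0.001,0,0,0],[0,0,0,-0.002,0,0,0],[0,0,0,-0.003,0,0,0],[0,0,0,-0.003,0,0,0]]'; python3 -c "
from cell import *
s=read_state();print(s['torque'],s['eef_pos'])"
```

```text
time: 20.9
eef_pos: [606.1, 186.1, 135.9]
ee_rot: [[0.23, 0.973, -0.0], [0.973, -0.23, -0.002], [-0.002, -0.0, -1.0]]
ft_force: [0.7, -3.6, -12.9]
width: 13.5
time: 21.3
eef_pos: [606.1, 186.3, 133.0]
ee_rot: [[0.226, 0.974, -0.0], [0.974, -0.226, -0.001], [-0.001, 0.0, -1.0]]
ft_force: [-0.2, -4.2, -11.1]
width: 14.1
[-1.07748719 -0.09785895 -0.03680436] [606.14773231 186.25933143 132.98985405]
```

```bash
python3 -m inch '[[0,0,-0.0005,-0.001,0,0,0],[0,0,-0.001,-0.002,0,0,0],[0,0,-0.001,-0.003,0,0,0],[0,0,-0.001,-0.004,0,0,0],[0,0,-0.001,-0.004,0,0,0]]'; python3 -c "
from cell import *
s=read_state();print(s['torque'],s['eef_pos'])";python3 -m inch '[[0,0,0,-0.001,0,0,0],[0,0,0,-0.002,0,0,0],[0,0,0,-0.002,0,0,0]]'; python3 -c "
from cell import *
s=read_state();print(s['torque'],s['eef_pos'])"
```

```text
time: 21.8
eef_pos: [606.2, 186.1, 129.2]
ee_rot: [[0.225, 0.974, 0.0], [0.974, -0.225, 0.0], [0.0, 0.0, -1.0]]
ft_force: [-0.9, -2.6, -10.2]
width: 13.8
[-0.86153535  0.05384935 -0.07908727] [606.20326862 186.08940437 129.1767442 ]
time: 22.1
eef_pos: [606.2, 186.1, 127.5]
ee_rot: [[0.225, 0.974, 0.0], [0.974, -0.225, 0.0], [0.0, 0.0, -1.0]]
ft_force: [-2.0, -2.8, -8.1]
width: 13.8
[-0.80027059  0.17700545 -0.03853505] [606.24174208 186.0983048  127.46268938]
```

```bash
python3 -m inch '[[0,-0.0004,-0.0004,-0.0007,0,0,0],[0,-0.0004,-0.0004,-0.0007,0,0,0]]'; python3 -m inch '[[0,0,0,-0.0007,0,0,0],[0,0,0,-0.0007,0,0,0]]';python3 -m inch '[[0,0,0,-0.0007,0,0,0],[0,0,0,-0.0007,0,0,0]]'
```

```text
time: 22.3
eef_pos: [606.2, 186.0, 127.2]
ee_rot: [[0.225, 0.974, 0.002], [0.974, -0.225, 0.001], [0.001, 0.001, -1.0]]
ft_force: [-1.1, -2.1, -5.7]
width: 14.2
time: 22.5
eef_pos: [606.2, 186.0, 127.0]
ee_rot: [[0.225, 0.974, 0.002], [0.974, -0.225, 0.001], [0.001, 0.002, -1.0]]
ft_force: [-2.7, -2.1, -1.8]
width: 14.0
time: 22.7
eef_pos: [606.3, 185.9, 126.6]
ee_rot: [[0.225, 0.974, 0.002], [0.974, -0.225, 0.001], [0.001, 0.002, -1.0]]
ft_force: [-2.8, -1.2, 0.5]
width: 13.7
```

The pin is down on the plate: Fz went to about 0 at TCP z ≈ 127, roughly 5 mm above fully down. Let go.

```bash
python3 -m inch '[[0.2,0,0,0,0,0,0],[0.3,0,0,0,0,0,0],[0.4,0,0,0,0,0,0]]'; python3 -m inch '[[0.5,0,0,0.03,0,0,0],[0.5,0,0,0.06,0,0,0],[0.5,0,0,0.085,0,0,0],[0.5,0,0,0.085,0,0,0]]'
python3 - <<'E'
from h import *
from cell import *
c=capture("wrist");cv2.imwrite("pics/w10.png",c["img"])
c=capture("side");np.savez("s10.npz",**c);W=cloud(c);c0=load("side0.npz");W0=cloud(c0)
for q in(c0,c):
    w=cloud(q);m=(q["img"].max(2)<75)&(np.hypot(w[...,0]-605.5,w[...,1]-186)<30)&(w[...,2]>112)&(w[...,2]<165);z=np.sort(w[m][:,2]);print(m.sum(),z[-40:].mean() if len(z)>50 else z, np.where(m)[0].min() if m.any() else 0)
E
```

```text
time: 23.0
eef_pos: [606.6, 186.1, 125.7]
ee_rot: [[0.225, 0.974, 0.002], [0.974, -0.225, 0.001], [0.002, 0.002, -1.0]]
ft_force: [-0.5, 0.4, 0.0]
width: 31.3
time: 23.4
eef_pos: [608.3, 186.3, 215.5]
ee_rot: [[0.225, 0.974, 0.01], [0.974, -0.225, 0.003], [0.005, 0.009, -1.0]]
ft_force: [0.2, 0.0, 1.0]
width: 47.1
252 141.93023717843474 303
228 145.62415342887593 302
```

View pics/w10.png

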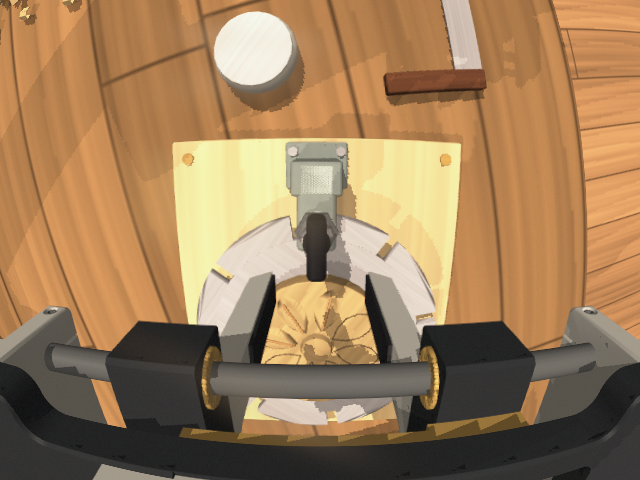

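The picture shows the wing aligned again at (316,240), and the notch beside it at (293,226) still short of the pin. The knob stands about 4 mm above its start height, so the pin is riding on the plate. Back to the handle.

```bash
python3 -m inch '[[0.5,-0.1225,-0.1218,0,0,0,-1.26],[0.5,-0.1225,-0.1218,0,0,0,-1.26],[0.5,-0.1225,-0.1218,0,0,0,-1.26],[0.5,-0.1225,-0.1218,0,0,0,-1.26],[0.5,-0.1225,-0.1218,0,0,0,-1.26],[0.5,-0.1225,-0.1218,0,0,0,-1.26],[0.5,-0.1225,-0.1218,0,0,0,-1.26],[0.5,-0.1225,-0.1218,0,0,0,-1.26],[0.5,-0.1225,-0.1218,0,0,0,-1.26],[0.5,-0.1225,-0.1218,0,0,0,-1.26]]'
python3 - <<'E'
from h import *
from cell import *
c=capture("wrist");cv2.imwrite("pics/w11.png",c["img"]);print(read_state()["eef_pos"])
E
```

```text
time: 24.5
eef_pos: [482.3, 63.7, 207.4]
ee_rot: [[0.996, 0.084, -0.004], [0.084, -0.996, -0.0], [-0.004, -0.0, -1.0]]
ft_force: [0.1, -0.9, -0.1]
width: 47.2
[482.43822262  63.75329788 207.78773532]
```

View pics/w11.png

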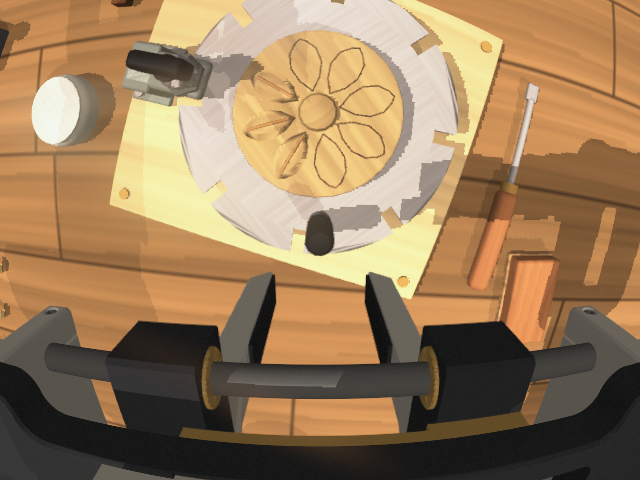

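The handle, at (320,233), is centred. Descend and grip.

```bash
python3 -m inch '[[0.5,0.0012,0.0003,-0.05,0,0,0],[0.5,0.0012,0.0003,-0.09,0,0,0],[0.45,0.0012,0.0003,-0.102,0,0,0],[0.4,0.0012,0.0003,-0.102,0,0,0],[0.35,0.0012,0.0003,-0.102,0,0,0],[0.3,0.0012,0.0003,-0.102,0,0,0]]' 30; python3 -m inch '[[0.27,0,0,0,0,0,0],[0.25,0,0,0,0,0,0],[0,0,0,0,0,0,0],[0,0,0,0,0,0,0],[0,0,0,0,0,0,0]]'
```

```text
time: 25.15
eef_pos: [486.3, 64.1, 110.6]
ee_rot: [[0.996, 0.084, 0.005], [0.084, -0.996, 0.0], [0.005, 0.0, -1.0]]
ft_force: [-1.3, 0.3, 0.2]
width: 29.5
time: 25.65
eef_pos: [485.3, 64.5, 109.2]
ee_rot: [[0.996, 0.084, 0.002], [0.084, -0.996, 0.001], [0.002, -0.001, -1.0]]
ft_force: [-0.8, 1.2, 6.0]
width: 21.4
```

```bash
python3 -m inch '[[0,-0.0005,0.0015,0,0,0,0],[0,-0.0008,0.003,0,0,0,0],[0,-0.001,0.0045,0,0,0,0],[0,-0.001,0.006,0,0,0,0],[0,-0.001,0.0075,0,0,0,0],[0,-0.001,0.0075,0,0,0,0]]'; python3 -m inch '[[0,0,0.001,0,0,0,0],[0,0,0.0015,0,0,0,0]]'
```

```text
time: 26.25
eef_pos: [485.0, 67.0, 109.2]
ee_rot: [[0.997, 0.082, 0.004], [0.082, -0.997, -0.01], [0.003, 0.01, -1.0]]
ft_force: [1.1, -9.3, 6.4]
width: 21.7
time: 26.45
eef_pos: [485.0, 68.2, 109.2]
ee_rot: [[0.997, 0.082, 0.003], [0.082, -0.997, -0.01], [0.002, 0.01, -1.0]]
ft_force: [0.9, -11.4, 6.3]
width: 21.5
```

```bash
python3 -m inch '[[0,0,0.001,0,0,0,0],[0,0,0.002,0,0,0,0],[0,0,0.003,0,0,0,0],[0,0,0.003,0,0,0,0]]'; python3 -m inch '[[0,0,0.001,0,0,0,0],[0,0,0.0015,0,0,0,0],[0,0,0.0015,0,0,0,0]]'
```

```text
time: 26.85
eef_pos: [484.8, 71.8, 109.2]
ee_rot: [[0.997, 0.082, 0.003], [0.082, -0.997, -0.009], [0.002, 0.009, -1.0]]
ft_force: [-0.5, -9.5, 6.1]
width: 21.6
time: 27.15
eef_pos: [484.7, 73.2, 109.2]
ee_rot: [[0.997, 0.082, 0.003], [0.082, -0.997, -0.009], [0.002, 0.009, -1.0]]
ft_force: [0.5, -9.3, 5.6]
width: 21.5
```

```bash
python3 -m inch '[[0,0,0.0007,0,0,0,0],[0,0,0.0014,0,0,0,0],[0,0,0.002,0,0,0,0],[0,0,0.002,0,0,0,0]]'; python3 -m inch '[[0,0,0.0005,0,0,0,0],[0,0,0.001,0,0,0,0],[0,0,0.001,0,0,0,0]]'; python3 -m inch '[[0,0,0.0005,0,0,0,0],[0,0,0.0005,0,0,0,0]]'
```

```text
time: 27.55
eef_pos: [484.8, 75.1, 109.2]
ee_rot: [[0.997, 0.082, 0.003], [0.082, -0.997, -0.009], [0.002, 0.009, -1.0]]
ft_force: [0.2, -9.5, 7.4]
width: 21.6
time: 27.85
eef_pos: [484.8, 76.2, 109.2]
ee_rot: [[0.997, 0.082, 0.003], [0.082, -0.997, -0.009], [0.002, 0.009, -1.0]]
ft_force: [1.1, -9.7, 7.9]
width: 21.6
time: 28.05
eef_pos: [484.8, 76.7, 109.2]
ee_rot: [[0.997, 0.082, 0.003], [0.082, -0.997, -0.009], [0.002, 0.009, -1.0]]
ft_force: [1.3, -9.8, 6.1]
width: 21.1
```

```bash
for i in 1 2 3; do python3 -m inch '[[0,0,0.0004,0,0,0,0],[0,0,0.0004,0,0,0,0]]'|sed -n '2p;6p;7p'; python3 -c "
from cell import *
print(read_state()['ft_force'])"; done
```

```text
eef_pos: [484.8, 77.1, 109.2]
[ 1.21721798 -9.3822769   5.74175433]
eef_pos: [484.8, 77.7, 109.2]
[ 0.6591901  -6.11852257  6.15091033]
eef_pos: [485.0, 80.5, 109.3]
[ 1.89690318 -3.24955054  5.03519869]
```

```bash
python3 - <<'E'
from h import *
from cell import *
s=read_state();print(s['eef_pos'],s['ft_force'],s['ee_rot'][:,2])
c=capture("side");np.savez("s12.npz",**c)
cv2.imwrite("pics/s12.png",cv2.resize(np.hstack([load("side0.npz")["img"][285:385,200:320],load("s10.npz")["img"][285:385,200:320],c["img"][285:385,200:320]]),None,fx=2.2,fy=2.2,interpolation=cv2.INTER_CUBIC))
for q in(load("side0.npz"),load("s10.npz"),c):
    w=cloud(q);m=(q["img"].max(2)<75)&(np.hypot(w[...,0]-605.5,w[...,1]-186)<30)&(w[...,2]>112)&(w[...,2]<165);v=np.where(m)
    z=np.sort(w[m][:,2]);print(m.sum(),z[-40:].mean(),v[0].min(),v[0].mean(),v[1].mean())
c=capture("wrist");cv2.imwrite("pics/w12.png",c["img"])
E
```

```text
[484.96086881  80.45928048 109.25877405] [ 1.89690318 -3.24955054  5.03519869] [ 0.00365645 -0.00343644 -0.99998741]
252 141.93023717843474 303 316.47222222222223 254.81746031746033
228 145.62415342887593 302 315.2763157894737 254.5438596491228
249 141.97952398623414 303 316.43373493975906 254.89156626506025
```

View pics/s12.png

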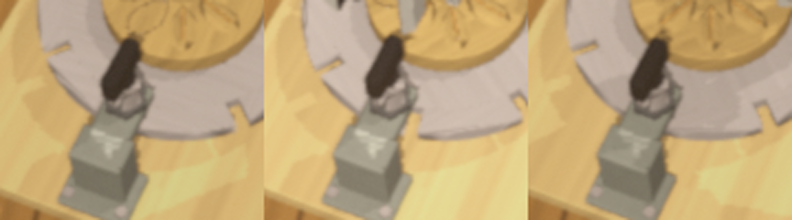

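View pics/w12.png

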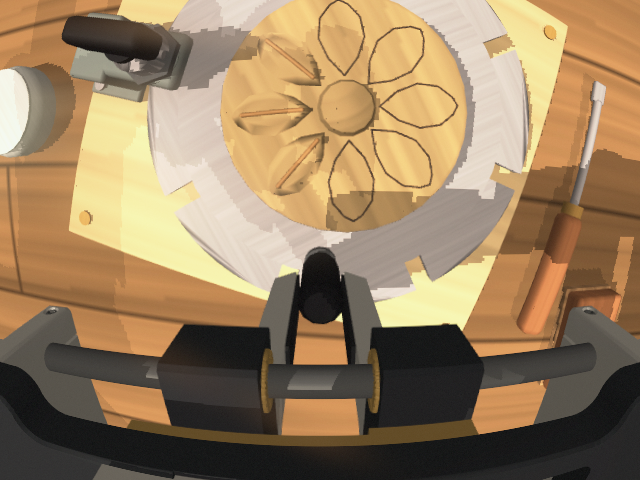

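The knob is back at its original height (141.98 against 141.93 mm), and the notches sit as they did in the first picture. The pin is in, so I unload, let go and retreat.

```bash
python3 -m inch '[[0,0,-0.0006,0,0,0,0],[0,0,-0.0006,0,0,0,0]]'; python3 -m inch '[[0.25,0,0,0,0,0,0],[0.35,0,0,0,0,0,0],[0.5,0,0,0,0,0,0]]'
python3 -m inch '[[0.5,0,0,0.04,0,0,0],[0.5,0,0,0.08,0,0,0],[0.5,0,0,0.12,0,0,0],[0.5,-0.04,-0.04,0.15,0,0,0],[0.5,-0.06,-0.09,0.15,0,0,0],[0.5,-0.06,-0.14,0.15,0,0,0],[0.5,-0.06,-0.19,0.15,0,0,0],[0.5,-0.06,-0.19,0.15,0,0,0],[0.5,-0.06,-0.19,0.15,0,0,0]]'
python3 - <<'E'
from h import *
from cell import *
s=capture("side");t=capture("top");c0=load("side0.npz")
for q in(c0,s):
    w=cloud(q);m=(q["img"].max(2)<75)&(np.hypot(w[...,0]-605.5,w[...,1]-186)<30)&(w[...,2]>112)&(w[...,2]<165);z=np.sort(w[m][:,2]);print(m.sum(),z[-40:].mean())
im=np.zeros((600,800,3),np.uint8);im[:600,:400]=cv2.resize(t["img"][120:320,140:410],(400,296)).shape and 0
im[:300,:400]=cv2.resize(load("top0.npz")["img"][120:320,140:410],(400,300));im[300:,:400]=cv2.resize(t["img"][120:320,140:410],(400,300))
im[:300,400:]=cv2.resize(c0["img"],(400,300));im[300:,400:]=cv2.resize(s["img"],(400,300));cv2.imwrite("pics/f.png",im)
E
```

```text
time: 28.95
eef_pos: [484.9, 80.4, 109.2]
ee_rot: [[0.997, 0.083, 0.004], [0.083, -0.997, -0.002], [0.003, 0.003, -1.0]]
ft_force: [0.9, -2.5, 6.2]
width: 21.3
time: 29.25
eef_pos: [482.7, 81.8, 107.0]
ee_rot: [[0.996, 0.084, -0.002], [0.084, -0.996, 0.0], [-0.002, -0.0, -1.0]]
ft_force: [0.4, -0.1, 0.0]
width: 36.3
time: 30.15
eef_pos: [422.9, -110.0, 257.1]
ee_rot: [[0.997, 0.079, -0.002], [0.079, -0.997, 0.001], [-0.002, -0.001, -1.0]]
ft_force: [0.3, 0.2, -0.5]
width: 47.2
252 141.93023717843474
262 142.11573726536744
```

View pics/f.png

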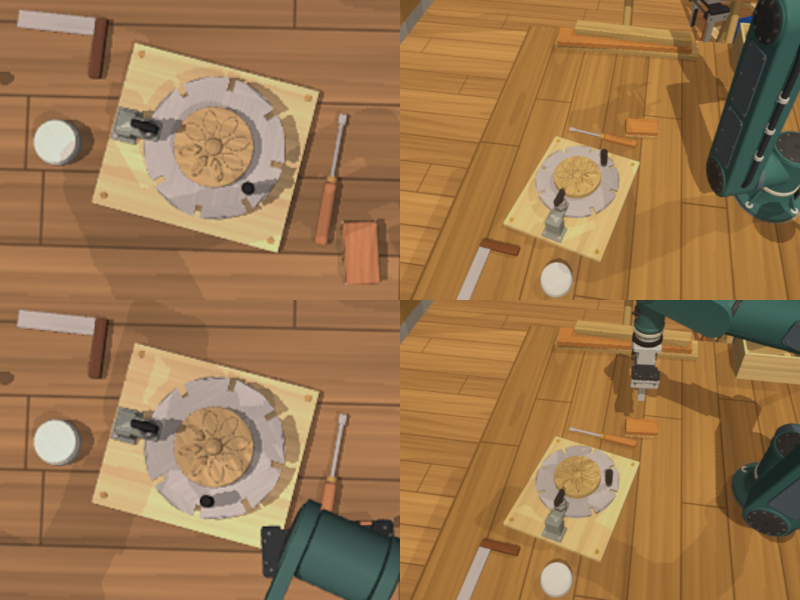

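Before (top row) and after (bottom row): the handle has moved from (248,188) to (207,501), the notches coincide with their starting positions, the knob is down, and the bystanders in view haven't moved. Handing in.

```bash
python3 -c "
from cell import *
print(read_state()['time']);job_done()"
```

```text
30.25
the job is handed in; nothing more can be done
```

The turntable is indexed one notch clockwise, with the plunger pin back down. I handed the job in at 30.25 s, with the gripper clear of everything.

- **Plunger up:** I lifted the knob, turned it about 70° clockwise and let it drop into its rest notch. Turning it back met resistance, so it was seated, and it stayed up when I let go.
- **Plate most of the way:** I turned the plate about 37° by the handle. The notches in the top view then showed it 8 to 9° short.
- **Pin down to ride:** I turned the knob back, lowered the pin onto the plate and let go. The knob stood about 4 mm above its start height, and the notch was still short of the pin.
- **Home:** I brought the plate on in small steps at 9 to 11 N. The force dropped to about 3 N as the pin went in.

**Last checks:**
- The knob height in the side view is 142.1 mm, against 141.9 mm at the start, so the pin is fully down.
- The notches line up with the first picture.
- The tin, the square and the part of the gouge in view are where they started. In the last top view the arm hid the sanding block and the gouge's lower end, but the side view shows both unmoved.

**Forces and one mismatch:**
- Pulling the plunger took at most about 14 N.
- While it was held, side forces reached about 7 N, and I eased them off by small shifts.
- Testing the rest notch took about 0.26 N m of twist.
- As the pin dropped, the gripper moved about 3 mm, more than the notch's play allows. I took that as the arm springing back, since the pictures show the pin seated.

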